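# Strip the drying pegs and nest the growing collars by size

### The arm

A 6-joint arm with a two-finger parallel gripper is mounted at the origin on a cart in front of the work surface, level with it; the furniture and walls round the work are solid. World frame = base frame: x ahead of the robot, y to its left, z up, the work surface at z = 0. Lengths are in mm, angles in rad, forces in N, time in s.
With the tool pointing down it reaches from about 400 to 925 mm from the base axis. Payload 12.5 kg.
Tool frame: the origin (TCP) lies midway between the tips of the shut fingers; the grasp point (between the pads) lies 19 mm behind it; y points along the fingers, x is the direction in which the jaws open and shut, and the axes are right-handed (so a half turn about y gives the same grasp; the last joint's range is limited). The gripper opens to 95 mm and grips with 3 to 60 N. Pads are 20 mm wide; open, the fingers measure 119 mm over their backs; the gripper's body (75 mm by 180 mm) begins 59 mm behind the grasp point.
Start: joints at [-1.245, 0.491, 1.559, -0, 1.092, -0.106], TCP at [261.591, -567.642, 214.661] pointing down, gripper open.
Joint ranges: [-3.1, 3.1], [-0.84, 2.19], [0.05, 2.79], [-1.13, 4.28], [0.06, 2.93], [-2.69, 2.69]. Speed limits (rad/s): [2.22, 2.22, 2.79, 3.14, 3.14, 3.14].

### API

Orientations are given as [roll, pitch, yaw] about the fixed x, y, z axes, in that order (R = Rz(yaw) Ry(pitch) Rx(roll)).
In Python, from cell import env, vision, job gives the robot as it stands.
- The arm moves only by the shell command python3 -m crank 'ROWS' [OPENING]. ROWS is JSON, a list of rows, each a list of 6 numbers: the shift along the tool's x, y, z in mm, then the turn, a rotation vector about the tool's x, y, z in degrees. In form: [[x, y, z, rx, ry, rz], ...]. A call has 1 to 5 rows; each row is the pose to reach, as a shift and turn from the pose measured when the call began, along the tool's axes at that moment; what a row does not reach only later rows make up. A row lasts 1/10 s, in which the tool goes at most 50 mm and 8.59 degrees, less where a joint would pass 70% of its speed; a pose out of reach is approached as far as the arm can. A call with a gripper value outside its range is refused whole. OPENING is the opening, from 0 (shut) to 1 (fully open), set as the call begins (- or left out, the last holds). The fingers move at their own pace and stop on an object; the grip force is fixed at half the most. Time passes only in rows, so rows that repeat a pose let the fingers close. It gives the time, the measured TCP pose, the force and the opening at its end, in the units of the state.
- env.state(): the state, without advancing time (a new reading comes with each control period).
- vision.read_camera(name): name is "scene" or "top" or "wrist"; returns (picture, depth): 400x640x3 uint8, blue, green, red; 400x640 float32, mm along the optical axis (not along the pixel's ray), 0 where there is no reading.
- vision.calibration(name): a dict with "vertical_fov" (degrees; the focal length in pixels is half the picture's height over the tangent of half this angle, whatever the lens; pixels are square), "cx", "cy" (the principal point, pixels), "dist" ([k1, k2, p1, p2, k3] as OpenCV has them; the pictures are not rectified), "pose" (4x4, takes a point from camera to world coordinates). Camera axes: x right, y down, z forward; pixel columns grow to the right and rows downward; lengths in mm; the calibration is good to about 2 mm. A picture is of the moment at which its call begins: read the wrist's pose just before it. calibration takes no time and is no camera call; for the wrist camera it gives the pose at the moment of the call.
- job.job_done(): hands the job in, once; it reports no verdict.
The state is a dict: "t": time; "joints": joint angles; "qvel": joint speeds; "tau": joint torques, N m; "eef_pos": TCP position; "tcp_rot": TCP orientation; "ft_force": force on the tool from outside, world axes, zero at the start; "moment": the same for the moment, N m; "opening": opening from 0.0 (shut) to 1.0 (fully open).
Only numpy, scipy, OpenCV 4.12 (cv2) and the standard library are available. Lean on these libraries where they do the work, as an engineer would, in place of code of your own. Each camera call takes 0.05 s, during which the arm holds its last target.

### The job

Clear the drying rack: set the steel pot upright in the stainless tray, slide every growing collar off the free end of its slanted peg, and nest all of them upright in the pot in size order, each inside the next wider one and all the way down on the pot's floor. Three or four collars may be on the rack; leave the other things on the bench where they are.

Things in the scene. Friction and masses are not known exactly. Their poses are not given: they have to be found in the camera images.
- collar1: growing collar no. 1 of 4 graded sizes (widest and shortest): grey sleeve open at both ends, 64 mm outside, 58 mm inside diameter, 70 mm high, wall 3 mm; origin at the centre of its lower end, z along its axis to the upper end. About 60 g. Starts threaded on a slanted peg, lower end on its seat, upper end leaning to the robot. May be absent.
- collar2: growing collar no. 2 of 4 graded sizes: grey sleeve open at both ends, 52 mm outside, 46 mm inside diameter, 100 mm high, wall 3 mm; origin at the centre of its lower end, z along its axis to the upper end. About 60 g. Starts threaded on a slanted peg, lower end on its seat, upper end leaning to the robot. May be absent.
- collar3: growing collar no. 3 of 4 graded sizes: grey sleeve open at both ends, 40 mm outside, 34 mm inside diameter, 130 mm high, wall 3 mm; origin at the centre of its lower end, z along its axis to the upper end. About 60 g. Starts threaded on a slanted peg, lower end on its seat, upper end leaning to the robot. May be absent.
- collar4: growing collar no. 4 of 4 graded sizes (narrowest and tallest): grey sleeve open at both ends, 28 mm outside, 22 mm inside diameter, 160 mm high, wall 3 mm; origin at the centre of its lower end, z along its axis to the upper end. About 60 g. Starts threaded on a slanted peg, lower end on its seat, upper end leaning to the robot. May be absent.
- pot: steel pot, loose, 180 g: 80 mm outside, 72 mm inside diameter, 40 mm high, inner floor 4 mm above the origin (centre of underside), z up. A gripping lug sticks out along its -y: 10 mm thick in x, y = -40 to -77 mm, z = 5 to 39 mm. Collars fit in it and in each other with 3 to 4 mm play all round; all stand on its floor, each 30 mm proud of the next wider. Move it before filling it
- tray: shallow stainless tray fixed on the bench, inside 296 mm (its x) by 196 mm (its y), walls 24 mm high and 2 mm thick, floor 2 mm thick; origin at the centre of its underside, z up
- peg1: fixed slanted drying peg (the four are alike, 130 mm apart on a rail): rod 16 mm thick, 95 mm long, fixed in a round 76 mm seat, upper end free, leaning 0.52 rad from the vertical towards its own -x, roughly to the robot. Origin: centre of the block's underside, seat's centre 46 mm above it. A collar's inner wall lies on the rod's upper side
- peg2: fixed slanted drying peg (the four are alike, 130 mm apart on a rail): rod 16 mm thick, 95 mm long, fixed in a round 76 mm seat, upper end free, leaning 0.52 rad from the vertical towards its own -x, roughly to the robot. Origin: centre of the block's underside, seat's centre 46 mm above it. A collar's inner wall lies on the rod's upper side
- peg3: fixed slanted drying peg (the four are alike, 130 mm apart on a rail): rod 16 mm thick, 95 mm long, fixed in a round 76 mm seat, upper end free, leaning 0.52 rad from the vertical towards its own -x, roughly to the robot. Origin: centre of the block's underside, seat's centre 46 mm above it. A collar's inner wall lies on the rod's upper side
- peg4: fixed slanted drying peg (the four are alike, 130 mm apart on a rail): rod 16 mm thick, 95 mm long, fixed in a round 76 mm seat, upper end free, leaning 0.52 rad from the vertical towards its own -x, roughly to the robot. Origin: centre of the block's underside, seat's centre 46 mm above it. A collar's inner wall lies on the rod's upper side
- label_roll: bystander: white label roll, 77 mm across, 55 mm high; leave alone
- timer: bystander: small timer box 58x66x19 mm; leave alone
- spray_bottle: bystander: spray bottle 188 mm high; leave alone

How it is judged (in metres and radians):
At the end, for the whole second after the job is handed in: The pot stands upright on the tray's floor (centre within 120 mm in x, 80 mm in y of the tray's); every collar stands upright (0.1 rad) on the pot's floor (6 mm), axis within 26 mm of the pot's, any two collars' axes within 18 mm, so each is inside the next wider; all released and at rest (x of pot in the frame of tray between -0.12 and 0.12 m and y of pot in the frame of tray between -0.08 and 0.08 m and height (world z) of pot below 0.01 m and angle between pot's own z axis and vertical below 0.06 rad and linear speed of each of pot, collar1, collar2, collar3, collar4 below 0.02 m/s and horizontal distance between each of collar1, collar2, collar3, collar4 and pot below 0.026 m and z of each of collar1, collar2, collar3, collar4 in the frame of pot below 0.01 m and angle between each of collar1, collar2, collar3, collar4's own z axis and vertical below 0.1 rad and horizontal distance between collar1 and collar2 below 0.018 m and horizontal distance between each of collar1, collar2 and collar3 below 0.018 m and horizontal distance between each of collar1, collar2, collar3 and collar4 below 0.018 m); the robot touches nothing.
It fails at once if the label roll is pushed more than 4 cm away (distance of label_roll from where it was at the start of the episode above 0.04 m).
It fails at once if the timer is pushed more than 4 cm away (distance of timer from where it was at the start of the episode above 0.04 m).
It fails at once if the spray bottle is pushed more than 4 cm away (distance of spray_bottle from where it was at the start of the episode above 0.04 m).
Of collar1, collar2, collar3, collar4 only 3 to 4 are there at a start; the rules pass over those that are not, and their reading is None.
At some moment in a run one of pot may be knocked a few centimetres aside while the robot is not near it.
It also fails if it takes over 208 s, if anything falls off the work surface, if the arm or the gripper's body presses on something with over 40 N, if the wrist force passes 120 N, or if a joint passes its speed limit or range.

## Working session

There is one attempt and no reset: what is moved stays moved. The work goes in short steps, Python scripts to look and compute and a shell command to move; the robot and the scene stay as the last step left them, time stands still between calls to the robot, and variables do not carry over. Pictures are saved under pics/ and viewed, and the job is handed in when it is done.

```bash
ls; mkdir -p pics
python3 - <<'E'
from cell import env, vision, job
import cv2, numpy as np
np.set_printoptions(precision=4,suppress=True)
print(env.state())
for n in ["scene","top","wrist"]:
    c=vision.calibration(n); print(n,c)
    p,d=vision.read_camera(n); cv2.imwrite(f"pics/{n}0.png",p); np.save(f"{n}0.npy",d)
E
```

```text
pics
{'t': 0.0, 'joints': array([-1.2446,  0.4915,  1.5595, -0.    ,  1.0917, -0.1056]), 'qvel': array([ 0.0005,  0.0006,  0.0004, -0.0008, -0.001 , -0.0019]), 'tau': array([ -0.0013, -61.2645, -25.8184,   0.0692,   0.0482,  -0.0001]), 'eef_pos': array([ 261.4974, -567.3752,  214.0586]), 'tcp_rot': array([-1.5707,  0.0011, -1.139 ]), 'ft_force': array([ 0.5533, -0.4191,  0.2606]), 'moment': array([ 0.011 , -0.0367, -0.0217]), 'opening': 1.0003879237197195}
scene {'vertical_fov': 56.19827624702095, 'cx': 324.69283314007754, 'cy': 194.95858520783128, 'dist': array([0.0118, 0.    , 0.    , 0.    , 0.    ]), 'pose': array([[  -0.5256,   -0.3755,    0.7634, -387.0614],
       [  -0.8506,    0.2445,   -0.4654,  637.7079],
       [  -0.0119,   -0.894 ,   -0.4479,  605.1534],
       [   0.    ,    0.    ,    0.    ,    1.    ]])}
top {'vertical_fov': 55.765446441865215, 'cx': 314.0510292864063, 'cy': 200.02501400932655, 'dist': array([-0.0525,  0.    ,  0.    ,  0.    ,  0.    ]), 'pose': array([[  -0.0279,   -0.9812,    0.1912,  265.4813],
       [  -0.9996,    0.0264,   -0.01  ,  133.1246],
       [   0.0048,   -0.1914,   -0.9815, 1371.5907],
       [   0.    ,    0.    ,    0.    ,    1.    ]])}
wrist {'vertical_fov': 62.617786526347054, 'cx': 323.50543256744845, 'cy': 191.77479495427463, 'dist': array([-0.0531,  0.    ,  0.    ,  0.    ,  0.    ]), 'pose': array([[   0.4197,   -0.8782,   -0.2295,  325.5986],
       [  -0.9077,   -0.4062,   -0.1053, -536.6182],
       [  -0.0007,    0.2525,   -0.9676,  384.2123],
       [   0.    ,    0.    ,    0.    ,    1.    ]])}
```

View pics/scene0.png

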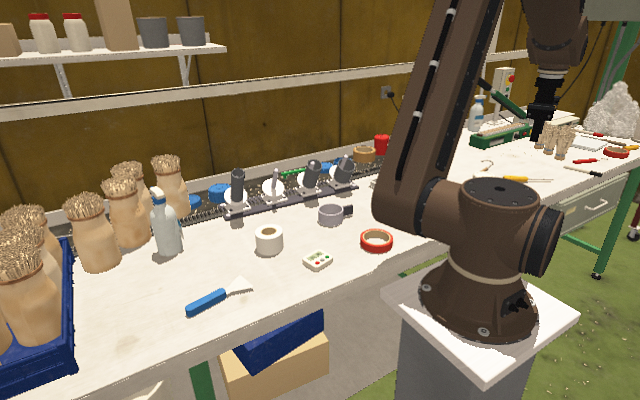

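View pics/top0.png

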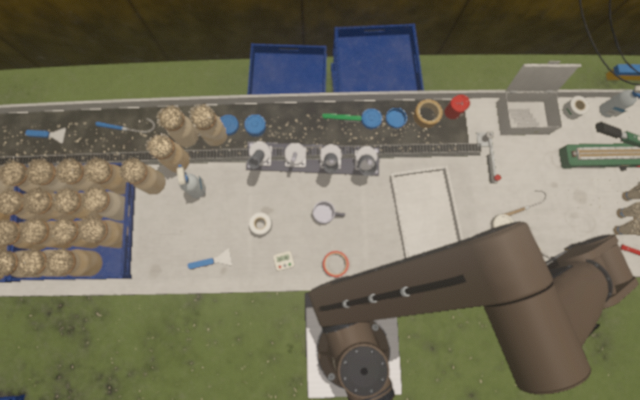

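View pics/wrist0.png

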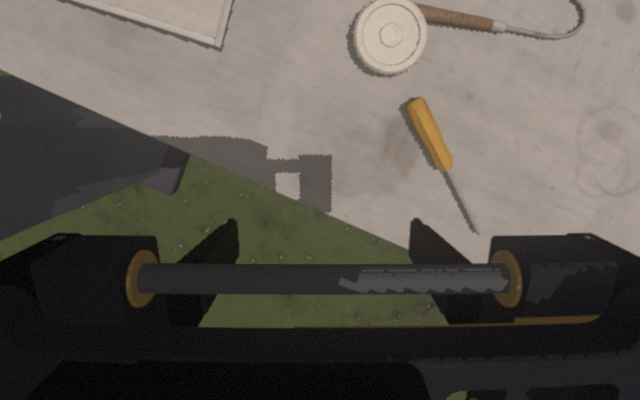

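```bash
cat > h.py <<'E'
import numpy as np, cv2
from cell import env, vision, job
from scipy.spatial.transform import Rotation as Ro
np.set_printoptions(precision=2,suppress=True)
def K(c):
    f=200/np.tan(np.radians(c['vertical_fov'])/2)
    return np.array([[f,0,c['cx']],[0,f,c['cy']],[0,0,1.]])
def cloud(c,d):
    v,u=np.mgrid[0:400,0:640]
    p=cv2.undistortPoints(np.stack([u.ravel(),v.ravel()],1).astype(float)[:,None],K(c),c['dist'])[:,0]
    X=np.c_[p,np.ones(len(p))]*d.ravel()[:,None]
    X[d.ravel()<=0]=np.nan
    return (X@c['pose'][:3,:3].T+c['pose'][:3,3]).reshape(400,640,3)
def proj(c,P):
    T=np.linalg.inv(c['pose']); P=np.atleast_2d(np.asarray(P,float))
    r=cv2.Rodrigues(T[:3,:3])[0]
    return cv2.projectPoints(P,r,T[:3,3],K(c),c['dist'])[0][:,0]
def ray(c,u,v,z):
    p=cv2.undistortPoints(np.array([[[u,v]]],float),K(c),c['dist'])[0,0]
    d=c['pose'][:3,:3]@np.array([p[0],p[1],1]); o=c['pose'][:3,3]
    return o+d*(z-o[2])/d[2]
def grab(n,name=None):
    c=vision.calibration(n); p,d=vision.read_camera(n)
    if name: cv2.imwrite(f'pics/{name}.png',p)
    return c,p,d,cloud(c,d)
def Rt(): return Ro.from_euler('xyz',env.state()['tcp_rot']).as_matrix()
def to(pos,R=None):
    "shift/turn in tool axes to reach world pose"
    s=env.state(); R0=Rt()
    sh=R0.T@(np.array(pos)-s['eef_pos'])
    rv=np.degrees(Ro.from_matrix(R0.T@R).as_rotvec()) if R is not None else np.zeros(3)
    return sh,rv
def tool(y,x):
    "R from tool y (finger dir) and x (jaw dir) world"
    y=np.array(y,float);y/=np.linalg.norm(y);x=np.array(x,float);x-=y*(x@y);x/=np.linalg.norm(x)
    return np.c_[x,y,np.cross(x,y)]
E
python3 - <<'E'
from h import *
p=cv2.imread('pics/top0.png'); cv2.imwrite('pics/top0z.png',cv2.resize(p[120:270,230:480],None,fx=3.2,fy=3.2,interpolation=cv2.INTER_CUBIC))
p=cv2.imread('pics/scene0.png'); cv2.imwrite('pics/scene0z.png',cv2.resize(p[135:285,190:410],None,fx=3.6,fy=3.6,interpolation=cv2.INTER_CUBIC))
for n in ['top','scene']:
    X=cloud(vision.calibration(n),np.load(n+'0.npy'))
    pts={'top':[(260,155),(297,155),(332,155),(367,160),(323,213),(340,215),(260,223),(284,261),(192,183),(425,205)],'scene':[(237,185),(272,185),(312,170),(343,168),(330,215),(348,210),(318,260),(165,220)]}[n]
    for q in pts: print(n,q,X[q[1],q[0]])
c=vision.calibration('top')
for q in [(392,175),(443,170),(460,240)]: print(q,ray(c,*q,24))
E
```

```text
top (260, 155) [671.2  302.03 125.21]
top (297, 155) [681.67 176.09  81.9 ]
top (332, 155) [672.4   52.64 100.59]
top (367, 160) [644.58 -66.05 121.82]
top (323, 213) [482.58  87.74   4.31]
top (340, 215) [468.87  28.16  34.66]
top (260, 223) [452.64 319.17  -1.17]
top (284, 261) [312.08 231.73  19.07]
top (192, 183) [576.6  531.51 132.77]
top (425, 205) [ 501.61 -289.66    6.91]
scene (237, 185) [636.23 326.12 124.06]
scene (272, 185) [682.07 193.15  72.03]
scene (312, 170) [609.66  77.76 125.51]
scene (343, 168) [674.81 -90.77  71.69]
scene (330, 215) [449.88 109.48  41.09]
scene (348, 210) [473.11  26.41  22.69]
scene (318, 260) [303.15 239.91  17.06]
scene (165, 220) [557.68 551.99 111.62]
(392, 175) [ 614.37 -171.02   24.  ]
(443, 170) [ 628.85 -363.38   24.  ]
(460, 240) [ 367.49 -401.15   24.  ]
```

View pics/top0z.png

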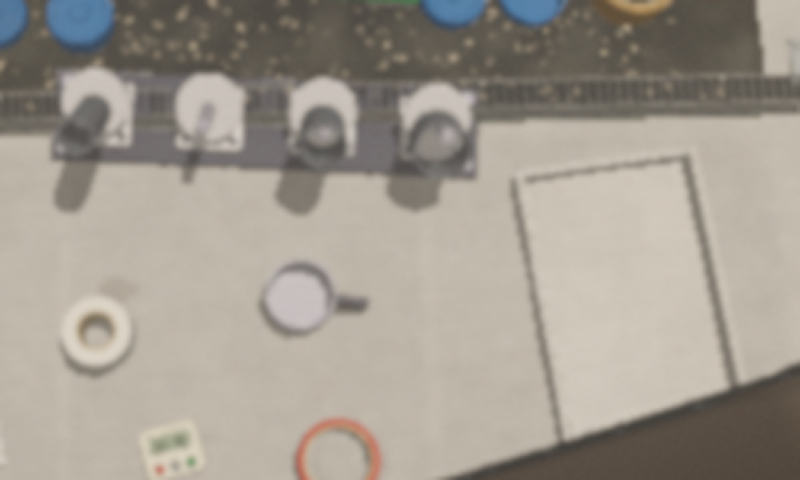

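View pics/scene0z.png

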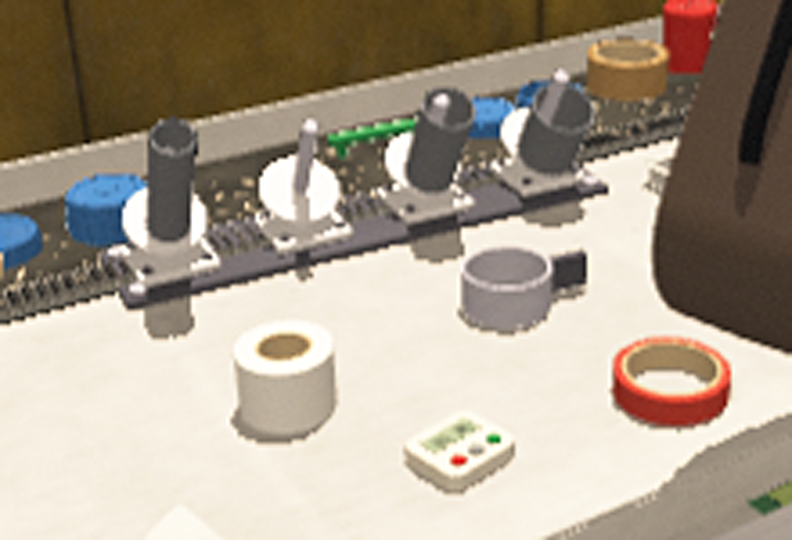

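Run:
```python
from h import *
C={n:cloud(vision.calibration(n),np.load(n+'0.npy')) for n in ['top','scene']}
I={n:cv2.imread(f'pics/{n}0.png') for n in C}
# pot
for n in C:
    X=C[n]; m=(X[...,0]>400)&(X[...,0]<560)&(X[...,1]>-20)&(X[...,1]<160)&(X[...,2]>30)&(X[...,2]<50)
    P=X[m]; b=P[P[:,1]>45]; 
    A=np.c_[2*b[:,:2],np.ones(len(b))]; s=np.linalg.lstsq(A,(b[:,:2]**2).sum(1),rcond=None)[0]
    l=P[P[:,1]<40]; print(n,len(P),'pot c',s[:2],np.sqrt(s[2]+s[0]**2+s[1]**2),'lug',np.median(l,0),len(l),P[:,2].max())
# collars
d=np.array([-np.sin(.52),0,np.cos(.52)])
for n in C:
    X=C[n];g=I[n].max(2)
    for y0 in (310,55,-70):
        m=(X[...,0]>560)&(X[...,0]<720)&(abs(X[...,1]-y0)<55)&(X[...,2]>50)&(X[...,2]<220)&(g<130)
        P=X[m]; print(n,y0,len(P),P.min(0),P.max(0),'axis ext',np.percentile(P@d,[1,99]),'along perp',np.percentile(P@np.cross(d,[0,1,0]),[1,99]))
    # seats
        m=(X[...,0]>600)&(X[...,0]<760)&(abs(X[...,1]-y0)<60)&(X[...,2]>25)&(X[...,2]<90)&(g>170); print(' seat',m.sum(),X[m].mean(0) if m.any() else 0)
y=[0,0,-1]
a=np.radians(-10); R=tool(y,[np.cos(a),np.sin(a),0])
print(to([468,40,190],R))
```

```text
top 128 pot c [481.09  85.05] 37.7789075268962 lug [471.45  24.84  38.85] 27 46.34123023774009
scene 242 pot c [483.47  87.59] 37.79420417293733 lug [470.45  24.54  38.53] 37 44.24318842388004
top 310 193 [615.74 296.    61.32] [699.18 337.03 175.56] axis ext [-277.51 -168.55] along perp [-650.84 -612.15]
 seat 196 [714.41 308.17  61.81]
top 55 166 [600.27  34.16  50.73] [685.1   83.48 148.83] axis ext [-277.67 -188.53] along perp [-633.99 -583.78]
 seat 175 [698.38  52.88  63.76]
top -70 155 [ 598.02 -100.17   50.03] [676.57 -38.46 122.59] axis ext [-271.86 -209.66] along perp [-626.33 -564.72]
 seat 154 [691.02 -73.11  65.06]
scene 310 392 [617.22 299.39  51.07] [691.09 340.43 175.03] axis ext [-294.14 -170.13] along perp [-651.56 -612.71]
 seat 175 [701.86 321.65  53.69]
scene 55 319 [602.4   33.92  50.28] [670.81  85.7  145.57] axis ext [-283.24 -191.59] along perp [-633.72 -584.16]
 seat 89 [692.03  73.99  59.66]
scene -70 301 [ 596.13 -105.97   50.95] [675.6  -37.97 132.18] axis ext [-277.66 -213.7 ] along perp [-626.65 -564.97]
 seat 61 [688.84 -51.74  65.03]
(array([-465.27,   24.63,  441.73]), array([ -0.03, -55.26,  -0.04]))
```

```bash
python3 -m crank '[[-465,0,440,0,-55,0],[-465,0,440,0,-55,0],[-465,0,440,0,-55,0],[-465,0,440,0,-55,0],[-465,0,440,0,-55,0]]' 1
python3 - <<'E'
from h import *
a=np.radians(-10); R=tool([0,0,-1],[np.cos(a),np.sin(a),0])
print(to([468,40,200],R))
E
```

```text
t: 0.65
eef_pos: [341.7, -328.9, 214.6]
tcp_rot: [-1.57, 0.0, -0.383]
ft_force: [1.9, -0.2, -0.7]
opening: 1.003
(array([-20.82,  14.82, 389.29]), array([ -0.04, -11.96,  -0.02]))
```

```bash
python3 -m crank '[[-21,0,389,0,-12,0],[-21,0,389,0,-12,0],[-21,0,389,0,-12,0],[-21,0,389,0,-12,0],[-21,0,389,0,-12,0]]'
python3 - <<'E'
from h import *
a=np.radians(-10); R=tool([0,0,-1],[np.cos(a),np.sin(a),0])
print(to([468,40,200],R))
E
```

```text
t: 1.15
eef_pos: [422.4, -92.2, 214.9]
tcp_rot: [-1.57, -0.0, -0.174]
ft_force: [1.2, -0.6, -0.1]
opening: 0.999
(array([ 22.02,  14.98, 138.07]), array([-0.04,  0.02,  0.01]))
```

```bash
python3 -m crank '[[22,15,138,0,0,0],[22,15,138,0,0,0],[22,15,138,0,0,0],[22,15,138,0,0,0]]'
python3 - <<'E'
from h import *
c,p,d,X=grab('wrist','w1')
ct,pt,dt,Xt=grab('top','t1')
m=(X[...,0]>380)&(X[...,0]<560)&(X[...,1]>-40)&(X[...,1]<180)&(X[...,2]>34)&(X[...,2]<46)
P=X[m];print(len(P),P.min(0),P.max(0))
np.save('potpts.npy',P)
r=np.linalg.norm(P[:,:2]-[482,86],axis=1)
b=P[r<46]
A=np.c_[2*b[:,:2],np.ones(len(b))]; s=np.linalg.lstsq(A,(b[:,:2]**2).sum(1),rcond=None)[0]
l=P[(r>46)&(r<90)]; print('pot',s[:2],np.sqrt(s[2]+s[:2]@s[:2]),len(b),'lug',np.mean(l,0),l.min(0),l.max(0),len(l))
E
```

```text
t: 1.55
eef_pos: [468.6, 43.7, 199.4]
tcp_rot: [-1.57, 0.001, -0.17]
ft_force: [-0.2, 0.7, -0.1]
opening: 1.004
1396 [444.98  12.58  34.02] [524.15 126.64  42.11]
pot [484.24  86.52] 37.81925203036689 1138 lug [474.69  26.6   38.65] [467.95  12.58  36.3 ] [481.55  40.68  40.81] 258
```

View pics/w1.png

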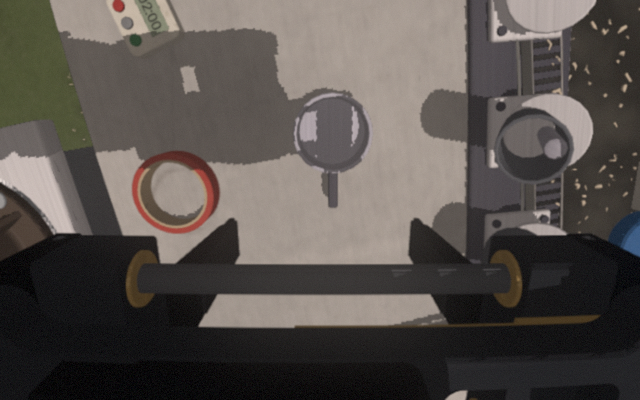

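View pics/t1.png

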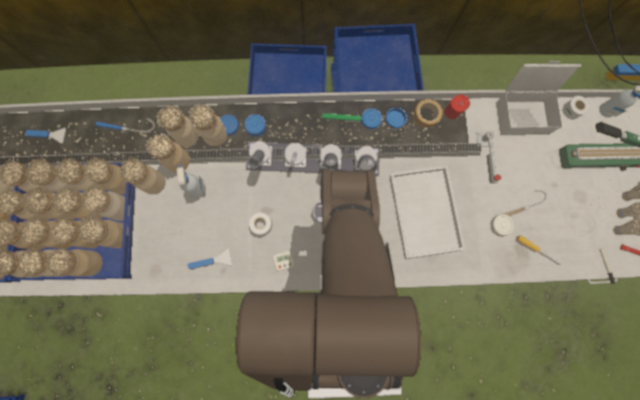

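Run:
```python
from h import *
ct=vision.calibration('top')
Q=[ray(ct,*q,24) for q in [(391,176),(444,169),(462,249),(411,259)]]
print(np.array(Q),np.mean(Q,0), np.linalg.norm(Q[0]-Q[1]),np.linalg.norm(Q[1]-Q[2]))
for z in (90,5): print(to([474.8,28.5,z]))
```

```text
[[ 610.66 -167.04   24.  ]
 [ 632.61 -367.52   24.  ]
 [ 335.13 -405.29   24.  ]
 [ 305.79 -218.34   24.  ]] [ 471.05 -289.55   24.  ] 201.67888655508204 299.8721863173944
(array([  9.09, 109.66, -10.74]), array([0., 0., 0.]))
(array([  9.15, 194.66, -10.77]), array([0., 0., 0.]))
```

```bash
python3 -m crank '[[9,40,-11,0,0,0],[9,85,-11,0,0,0],[9,130,-11,0,0,0],[9,165,-11,0,0,0],[9,180,-11,0,0,0]]'; python3 -m crank '[[0,12,0,0,0,0],[0,14,0,0,0,0],[0,14,0,0,0,0]]'
python3 - <<'E'
from h import *
print(to([474.8,28.5,5]))
E
```

```text
t: 2.15
eef_pos: [473.2, 26.8, 17.2]
tcp_rot: [-1.571, 0.004, -0.174]
ft_force: [-0.5, -0.8, 0.6]
opening: 0.999
t: 2.45
eef_pos: [473.0, 25.8, 3.3]
tcp_rot: [-1.571, 0.005, -0.175]
ft_force: [-1.0, -0.2, 0.6]
opening: 0.999
(array([ 1.25, -1.67,  2.96]), array([0., 0., 0.]))
```

```bash
python3 -m crank '[[0,0,0,0,0,0],[0,0,0,0,0,0],[0,0,0,0,0,0],[0,0,0,0,0,0],[0,0,0,0,0,0]]' 0;python3 -m crank '[[0,0,0,0,0,0],[0,0,0,0,0,0],[0,0,0,0,0,0],[0,0,0,0,0,0],[0,0,0,0,0,0]]'
```

```text
t: 2.95
eef_pos: [473.1, 25.9, 3.5]
tcp_rot: [-1.571, 0.004, -0.175]
ft_force: [0.1, 1.0, 0.0]
opening: 0.636
t: 3.45
eef_pos: [473.1, 25.9, 3.5]
tcp_rot: [-1.571, 0.004, -0.175]
ft_force: [-0.4, -0.8, 0.0]
opening: 0.216
```

```bash
python3 -m crank '[[0,0,0,0,0,0],[0,0,0,0,0,0],[0,0,0,0,0,0],[0,0,0,0,0,0]]'; python3 -m crank '[[0,-10,0,0,0,0],[0,-30,0,0,0,0],[0,-60,0,0,0,0],[0,-90,0,0,0,0],[0,-90,0,0,0,0]]'
python3 - <<'E'
from h import *
c,p,d,X=grab('wrist','w2')
R0=Rt(); s=env.state()
# tray frame
a=np.radians(-80); R=tool([0,0,-1],[np.cos(a),np.sin(a),0])
# keep orientation variant : pot centre offset from tcp
off=np.array([484.2-473.1,86.5-25.9])
print(to([471-off[0],-289.5-off[1],95]))
E
```

```text
t: 3.85
eef_pos: [473.2, 25.8, 3.6]
tcp_rot: [-1.571, 0.004, -0.175]
ft_force: [1.2, 0.1, 1.8]
opening: 0.107
t: 4.35
eef_pos: [474.8, 25.7, 97.0]
tcp_rot: [-1.57, -0.001, -0.175]
ft_force: [0.5, 0.3, -2.3]
opening: 0.102
(array([  51.49,    0.12, -372.62]), array([0., 0., 0.]))
```

View pics/w2.png

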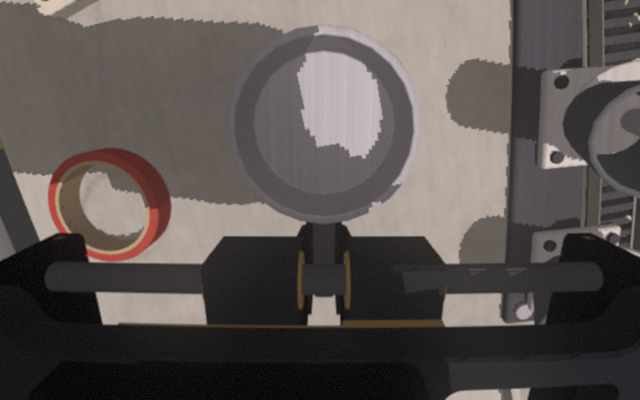

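```bash
python3 -m crank '[[6,0,-45,0,0,0],[12,0,-90,0,0,0],[18,0,-135,0,0,0],[24,0,-180,0,0,0],[32,0,-225,0,0,0]]'; python3 -m crank '[[6,0,-40,0,0,0],[14,0,-80,0,0,0],[20,0,-120,0,0,0],[22,0,-148,0,0,0],[22,0,-148,0,0,0]]'
python3 - <<'E'
from h import *
off=np.array([484.2-473.1,86.5-25.9])
for z in (30,6):print(to([471-off[0],-289.5-off[1],z]))
E
```

```text
t: 4.9
eef_pos: [465.3, -202.8, 94.1]
tcp_rot: [-1.57, 0.003, -0.175]
ft_force: [0.6, -0.4, -1.6]
opening: 0.104
t: 5.4
eef_pos: [460.3, -355.2, 92.3]
tcp_rot: [-1.569, 0.004, -0.178]
ft_force: [-0.3, -0.0, -1.1]
opening: 0.106
(array([-1.05, 62.35,  4.84]), array([0., 0., 0.]))
(array([-0.96, 86.35,  4.81]), array([0., 0., 0.]))
```

```bash
python3 -m crank '[[0,30,4,0,0,0],[0,60,4,0,0,0],[0,75,4,0,0,0],[0,80,4,0,0,0],[0,80,4,0,0,0]]'; python3 -m crank '[[0,3,0,0,0,0],[0,6,0,0,0,0],[0,6,0,0,0,0]]'
```

```text
t: 5.9
eef_pos: [460.4, -350.1, 11.4]
tcp_rot: [-1.568, 0.006, -0.178]
ft_force: [0.1, 0.2, -2.1]
opening: 0.105
t: 6.2
eef_pos: [460.5, -350.1, 5.6]
tcp_rot: [-1.568, 0.005, -0.178]
ft_force: [0.7, -0.4, -0.7]
opening: 0.103
```

Release, then rise.

```bash
python3 -m crank '[[0,0,0,0,0,0],[0,0,0,0,0,0],[0,0,0,0,0,0],[0,0,0,0,0,0]]' 0.5; python3 -m crank '[[0,-20,0,0,0,0],[0,-60,0,0,0,0],[0,-100,0,0,0,0],[0,-150,0,0,0,0],[0,-200,0,0,0,0]]' 1
python3 - <<'E'
from h import *
c,p,d,X=grab('wrist','w3')
m=(X[...,0]>400)&(X[...,0]<560)&(X[...,1]>-380)&(X[...,1]<-220)&(X[...,2]>38)&(X[...,2]<46)
P=X[m];b=P[np.linalg.norm(P[:,:2]-[471,-289],axis=1)<46]
A=np.c_[2*b[:,:2],np.ones(len(b))]; s=np.linalg.lstsq(A,(b[:,:2]**2).sum(1),rcond=None)[0]
print('pot',s[:2],np.sqrt(s[2]+s[:2]@s[:2]),len(b),b.mean(0))
pl=np.linalg.lstsq(np.c_[b[:,:2]-s[:2],np.ones(len(b))],b[:,2],rcond=None)[0];print(pl)
E
```

```text
t: 6.6
eef_pos: [460.5, -350.1, 5.8]
tcp_rot: [-1.569, 0.005, -0.178]
ft_force: [0.3, -0.1, -0.4]
opening: 0.381
t: 7.1
eef_pos: [461.1, -350.4, 207.7]
tcp_rot: [-1.568, 0.005, -0.178]
ft_force: [0.1, -0.4, 0.3]
opening: 0.805
pot [ 470.94 -289.05] 37.90684236337998 1065 [ 470.65 -289.57   41.24]
[ 0.    0.01 41.24]
```

View pics/w3.png

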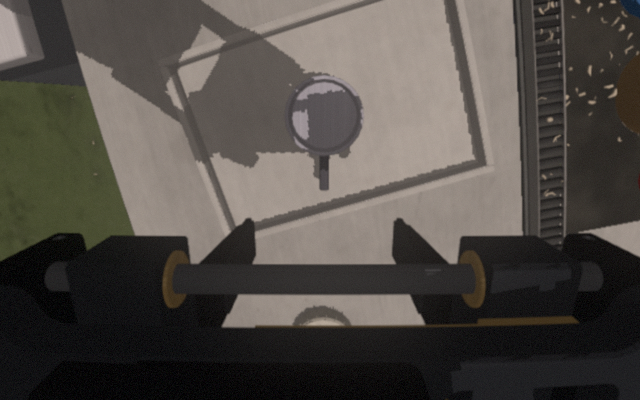

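```bash
cat >> h.py <<'E'
YAW=-0.06
def rackR(): # tool orientation on rack
    l=np.array([-np.cos(YAW)*np.sin(.52),-np.sin(YAW)*np.sin(.52),np.cos(.52)])
    return tool(-l,[np.sin(YAW),-np.cos(YAW),0]),l
def show(pos,R=None):
    sh,rv=to(pos,R); print('shift',sh.round(1),'turn',rv.round(2))
DOWN=tool([0,0,-1],[0,-1,0])
E
python3 - <<'E'
from h import *
R,l=rackR()
show([566,-65,220],R); show([520,-150,240],R)
E
```

```text
shift [ 50.5  -5.  300.9] turn [ 24.33  81.33 -21.28]
shift [ 20.3 -24.8 209. ] turn [ 24.33  81.33 -21.28]
```

```bash
python3 -m crank '[[10,-20,100,24.3,81.3,-21.3],[20,-25,209,24.3,81.3,-21.3],[20,-25,209,24.3,81.3,-21.3],[20,-25,209,24.3,81.3,-21.3],[20,-25,209,24.3,81.3,-21.3]]'
python3 - <<'E'
from h import *
R,l=rackR()
show([566,-65,220],R); print(env.state()['joints'])
E
```

```text
t: 7.65
eef_pos: [520.3, -146.5, 241.0]
tcp_rot: [-1.313, -0.097, -0.894]
ft_force: [-0.0, -0.3, -0.2]
opening: 0.997
shift [-36.7  39.   79.4] turn [ 12.27  41.12 -11.14]
[-0.5   0.27  1.88  0.28  0.82  0.21]
```

```bash
python3 -m crank '[[-37,39,79,12.3,41.1,-11.1],[-37,39,79,12.3,41.1,-11.1],[-37,39,79,12.3,41.1,-11.1],[-37,39,79,12.3,41.1,-11.1],[-37,39,79,12.3,41.1,-11.1]]'
python3 - <<'E'
from h import *
R,l=rackR()
show([566,-65,220],R); print(env.state()['joints'])
c,p,d,X=grab('wrist','w4')
np.save('w4.npy',X)
E
```

```text
t: 8.15
eef_pos: [565.4, -64.6, 219.8]
tcp_rot: [-1.056, -0.004, -1.61]
ft_force: [0.6, -0.2, -0.3]
opening: 0.999
shift [0.3 0.1 0.6] turn [ 0.32  1.18 -0.39]
[-0.29  0.26  2.04  0.34  0.36  1.03]
```

View pics/w4.png

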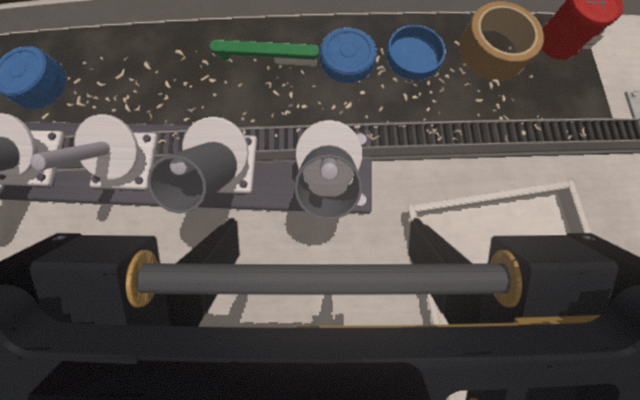

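Run:
```python
from h import *
X=np.load('w4.npy'); p=cv2.imread('pics/w4.png'); g=p.max(2)
R,l=rackR(); print(l)
# seats: white points with height 30..95, x>640
m=(X[...,2]>30)&(X[...,2]<90)&(X[...,0]>650)&(g>150)
for y0 in (-70,60,190):
    P=X[m&(abs(X[...,1]-y0)<60)]
    c=P.mean(0)
    for k in range(5):
        c=np.median(P,0) if k==0 else P.mean(0)
        n=np.linalg.svd(P-c)[2][2]; n*=np.sign(n[2])
        r=abs((P-c)@n); P=P[r<max(3,2*np.median(r))]
    print('seat',y0,len(P),c,'n',n,'lean',np.arccos(n[2]),'az',np.arctan2(-n[1],-n[0]))
# collars
R2=R
for y0,D in ((-68,64),(58,52)):
    a=abs(X[...,1]-y0)<45
    m2=a&(X[...,0]>570)&(X[...,0]<700)&(X[...,2]>45)&(g<170)&(X[...,2]<200)
    P=X[m2]; t=P@l
    top=np.percentile(t,99)
    T=P[t>top-6]
    # coordinates perp
    ex=R2[:,0]; ez=R2[:,2]
    uv=np.c_[T@ex,T@ez]
    (cx,cz),rr=cv2.minEnclosingCircle(uv.astype(np.float32))
    A=np.c_[2*uv,np.ones(len(uv))]; s=np.linalg.lstsq(A,(uv**2).sum(1),rcond=None)[0]
    print('collar',y0,len(P),len(T),'top',np.percentile(t,[50,95,98,99,99.8]),'enc',cx,cz,rr,'ls',s[:2],np.sqrt(s[2]+s[:2]@s[:2]))
    print('  topcentre',cx*ex+cz*ez+top*l)
```

```text
[-0.5   0.03  0.87]
seat -70 1703 [692.26 -75.2   64.01] n [-0.49  0.04  0.87] lean 0.517126063643192 az -0.07297400943124531
seat 60 1662 [700.47  49.44  63.52] n [-0.5   0.03  0.87] lean 0.5238297317288512 az -0.06759232717336362
seat 190 2347 [700.85 179.66  58.18] n [-0.5   0.04  0.87] lean 0.5196339346676746 az -0.07285078475445239
collar -68 2925 220 top [-238.43 -196.02 -195.07 -194.58 -194.01] enc 32.51551055908203 619.406005859375 7.808879852294922 ls [ 32.5  619.87] 5.731615049740891
  topcentre [631.13 -70.49 138.91]
collar 58 4476 965 top [-215.7  -190.83 -190.37 -190.09 -189.48] enc -97.11762237548828 604.9815063476562 26.281126022338867 ls [-96.63 604.76] 23.454827934211487
  topcentre [624.17  59.8  135.64]
```

```bash
sed -i 's/^YAW=.*/YAW=-0.071/' h.py
cat > fit.py <<'E'
from h import *
def rod_collar(X,g,y0,ro,h):
    R,l=rackR(); ex,ez=R[:,0],R[:,2]
    m=(abs(X[...,1]-y0)<45)&(X[...,0]>560)&(X[...,0]<720)&(X[...,2]>45)&(g<170)&(X[...,2]<230)
    P=X[m]; t=P@l
    hist,e=np.histogram(t,bins=np.arange(-300,-120,2)); print([(int(a),int(b)) for a,b in zip(e,hist) if b>0])
    return P,t,ex,ez,l
def circ(uv):
    A=np.c_[2*uv,np.ones(len(uv))]; s=np.linalg.lstsq(A,(uv**2).sum(1),rcond=None)[0]
    return s[:2],np.sqrt(s[2]+s[:2]@s[:2])
E
python3 - <<'E'
from fit import *
X=np.load('w4.npy'); g=cv2.imread('pics/w4.png').max(2)
P,t,ex,ez,l=rod_collar(X,g,-68,32,70)
T=P[t>-203]; print('rod tip',T@ex@np.ones(len(T))/len(T),(T@ez).mean(),(T@ez).min(),(T@ez).max())
T=P[(t<-215)&(t>-227)]; u,v=T@ex,T@ez; k=v<612; T=T[k];u=u[k];v=v[k]
print(len(T),u.min(),u.max(),v.min(),v.max(),circ(np.c_[u,v]))
E
```

```text
[(-296, 2), (-294, 24), (-292, 282), (-290, 166), (-288, 12), (-286, 10), (-284, 17), (-282, 16), (-280, 30), (-278, 28), (-276, 42), (-274, 45), (-272, 31), (-270, 46), (-268, 43), (-266, 56), (-264, 38), (-262, 52), (-260, 53), (-258, 51), (-256, 51), (-254, 48), (-252, 55), (-250, 48), (-248, 53), (-246, 60), (-244, 54), (-242, 58), (-240, 54), (-238, 60), (-236, 68), (-234, 54), (-232, 65), (-230, 66), (-228, 74), (-226, 64), (-224, 82), (-222, 482), (-220, 157), (-218, 5), (-216, 9), (-214, 2), (-212, 8), (-210, 7), (-208, 4), (-206, 8), (-204, 5), (-202, 9), (-200, 11), (-198, 74), (-196, 128), (-194, 3)]
rod tip 39.55052373215512 616.2168182698222 600.062102339043 627.4913193427619
520 -6.150834112470912 56.86313414600799 567.1086121632296 611.8719135146124 (array([ 25.58, 598.88]), np.float64(29.969538476938045))
```

Run:
```python
from h import *
R,l=rackR(); ex,ez=R[:,0],R[:,2]
top=25.5*ex+598.9*ez-220.3*l; print('top',top)
for s in (100,60,26,-26): show(top+s*l,R)
```

```text
top [625.81 -70.07 106.4 ]
shift [ 1.7 28.6 -2.6] turn [ 0.26  1.2  -0.61]
shift [ 2.1 68.6 -2.4] turn [ 0.26  1.2  -0.61]
shift [  2.4 102.6  -2.2] turn [ 0.26  1.2  -0.61]
shift [  3.  154.6  -2. ] turn [ 0.26  1.2  -0.61]
```

```bash
python3 -m crank '[[2,40,-2.5,0.3,1.2,-0.6],[2,80,-2.4,0.3,1.2,-0.6],[2.5,110,-2.2,0.3,1.2,-0.6],[2.5,125,-2.2,0.3,1.2,-0.6]]'
python3 - <<'E'
from h import *
R,l=rackR(); show(np.array([625.8,-70.1,106.4])-26*l,R)
c,p,d,X=grab('wrist','w5')
E
```

```text
t: 8.6
eef_pos: [624.4, -69.8, 106.8]
tcp_rot: [-1.053, -0.0, -1.639]
ft_force: [0.0, -0.4, 0.3]
opening: 1.002
shift [ 0.2 27.1  1.1] turn [ 0.14  0.16 -0.06]
```

View pics/w5.png

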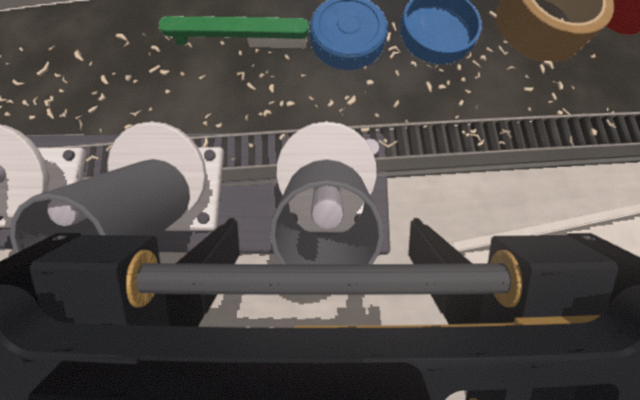

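```bash
python3 -m crank '[[0,15,1,0.1,0.2,0],[0,27,1,0.1,0.2,0],[0,27,1,0.1,0.2,0]]'; python3 -m crank '[[0,0,0,0,0,0],[0,0,0,0,0,0],[0,0,0,0,0,0],[0,0,0,0,0,0],[0,0,0,0,0,0]]' 0;python3 -m crank '[[0,0,0,0,0,0],[0,0,0,0,0,0]]'
```

```text
t: 8.95
eef_pos: [638.8, -70.8, 82.0]
tcp_rot: [-1.054, 0.002, -1.64]
ft_force: [-0.1, 0.6, 0.9]
opening: 1.001
t: 9.45
eef_pos: [638.8, -70.8, 82.5]
tcp_rot: [-1.053, 0.001, -1.64]
ft_force: [-1.9, -0.4, 4.4]
opening: 0.677
t: 9.65
eef_pos: [638.8, -70.8, 82.5]
tcp_rot: [-1.053, 0.002, -1.64]
ft_force: [0.5, 0.5, -0.3]
opening: 0.676
```

```bash
python3 -m crank '[[0,-10,3,0,0,0],[0,-35,6,0,0,0],[0,-65,8,0,0,0],[0,-95,8,0,0,0],[0,-120,8,0,0,0]]'
python3 - <<'E'
from h import *
c,p,d,X=grab('wrist','w6')
R=tool([0,0,-1],[0,-1,0]); show([500,-200,190],R)
E
```

```text
t: 10.15
eef_pos: [585.7, -67.3, 191.9]
tcp_rot: [-1.053, 0.001, -1.64]
ft_force: [-0.2, 0.3, 0.3]
opening: 0.679
shift [138.4 -33.6 -68.3] turn [-29.84  -3.87   1.  ]
```

View pics/w6.png

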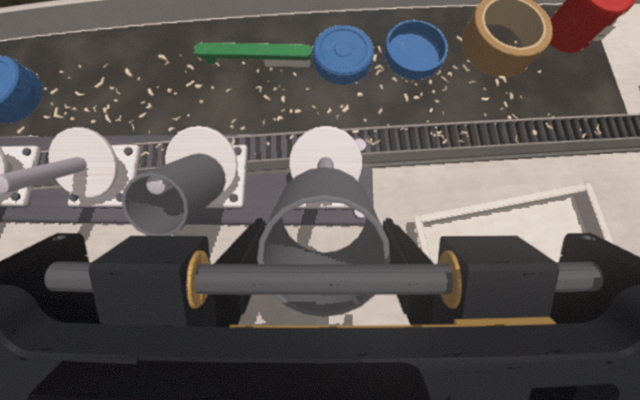

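```bash
cat >> fit.py <<'E'
def pot(n,name=None,guess=None):
    c,p,d,X=grab(n,name)
    m=(X[...,0]>330)&(X[...,0]<610)&(X[...,1]>-390)&(X[...,1]<-190)&(X[...,2]>37)&(X[...,2]<47)
    P=X[m]
    if guess is None: guess=np.median(P[:,:2],0)
    for k in range(4):
        b=P[abs(np.linalg.norm(P[:,:2]-guess,axis=1)-38)<(20 if k<2 else 6)]
        if len(b)<6: break
        guess,r=circ(b[:,:2])
    print(n,'pot',guess,r,len(b),len(P)); return guess
E
python3 - <<'E'
from fit import *
pot('top','t2'); pot('scene','s2')
E
```

```text
top pot [ 469.62 -289.76] 37.90038490604678 82 114
  return _methods._mean(a, axis=axis, dtype=dtype,
  ret = um.true_divide(
Traceback (most recent call last):
  File "fit.py", line 20, in pot
    print(n,'pot',guess,r,len(b),len(P)); return guess
                        ^
UnboundLocalError: cannot access local variable 'r' where it is not associated with a value
```

View pics/t2.png

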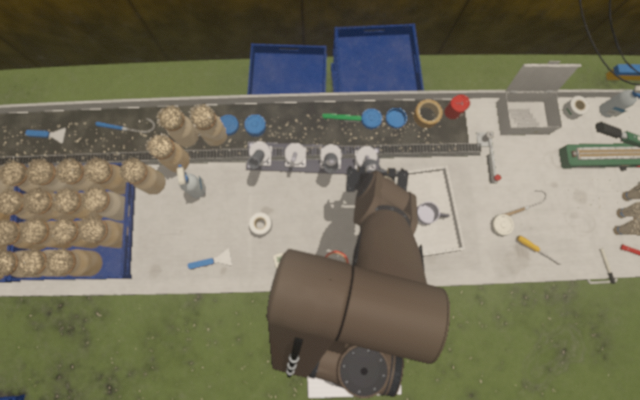

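```bash
python3 -m crank '[[40,-20,-40,-8,-1,0],[85,-33,-68,-16,-2,0.5],[135,-33,-98,-24,-3,1],[135,-33,-98,-29.8,-3.9,1],[135,-33,-98,-29.8,-3.9,1]]'
python3 - <<'E'
from h import *
R=DOWN; show([471,-200,180],R)
E
```

```text
t: 10.8
eef_pos: [476.5, -197.0, 169.7]
tcp_rot: [-1.574, 0.002, -1.572]
ft_force: [0.4, -0.2, 0.4]
opening: 0.675
shift [  3.  -10.3  -5.5] turn [ 0.2  -0.08 -0.11]
```

Run:
```python
from fit import *
s=env.state();c,p,d,X=grab('wrist','w7')
np.save('w7.npy',X)
m=(abs(X[...,0]-s['eef_pos'][0])<50)&(abs(X[...,1]-s['eef_pos'][1])<40)&(abs(X[...,2]-s['eef_pos'][2]-26)<8)
P=X[m]; print(s['eef_pos'],len(P),P.min(0),P.max(0),np.median(P,0))
for k in range(3):
  cc,r=circ(P[:,:2]); e=abs(np.linalg.norm(P[:,:2]-cc,axis=1)-r); P=P[e<max(2.5,1.5*np.median(e))]
print('collar',cc,r,len(P))
m=(X[...,1]<-235)&(X[...,1]>-345)&(abs(X[...,0]-471)<60)&(abs(X[...,2]-42)<4); P=X[m]; print(len(P))
g=np.array([471,-289.])
for k in range(4):
    b=P[abs(np.linalg.norm(P[:,:2]-g,axis=1)-38)<(20 if k<2 else 5)]; g,r=circ(b[:,:2])
print('pot',g,r,len(b))
```

```text
[ 476.47 -196.99  169.71] 3830 [ 445.17 -236.85  187.71] [ 508.84 -157.    203.7 ] [ 485.88 -196.5   196.11]
collar [ 477.64 -195.95] 30.5076789220611 2979
1350
pot [ 471.59 -288.42] 37.74013209291541 1201
```

View pics/w7.png

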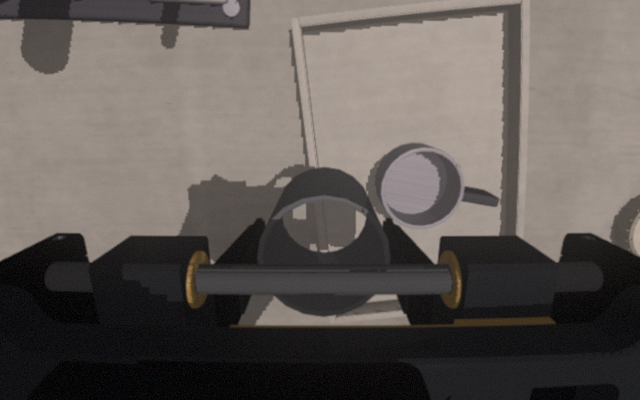

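```bash
python3 -m crank '[[45,0,-3,0.2,0,0],[85,0,-5.8,0.2,0,0],[92,0,-5.8,0.2,0,0],[92,0,-5.8,0.2,0,0]]'
python3 - <<'E'
from h import *
show([470.6,-289,100],DOWN)
show([470.6,-289,50],DOWN)
E
```

```text
t: 11.25
eef_pos: [471.0, -287.1, 169.0]
tcp_rot: [-1.567, 0.004, -1.573]
ft_force: [0.1, 0.1, -0.2]
opening: 0.679
shift [ 2.2 69.  -0.6] turn [-0.25 -0.1  -0.2 ]
shift [  2.4 119.   -0.9] turn [-0.25 -0.1  -0.2 ]
```

```bash
python3 -m crank '[[2,35,-0.6,-0.2,0,-0.2],[2.2,65,-0.7,-0.2,0,-0.2],[2.2,76,-0.7,-0.2,0,-0.2],[2.2,76,-0.7,-0.2,0,-0.2]]'
python3 - <<'E'
from h import *
show([470.6,-289,50],DOWN)
c,p,d,X=grab('wrist','w8')
E
```

```text
t: 11.65
eef_pos: [470.5, -287.3, 92.0]
tcp_rot: [-1.572, 0.002, -1.571]
ft_force: [0.2, -0.6, -0.0]
opening: 0.678
shift [ 1.8 42.   0.2] turn [ 0.04 -0.03 -0.11]
```

View pics/w8.png

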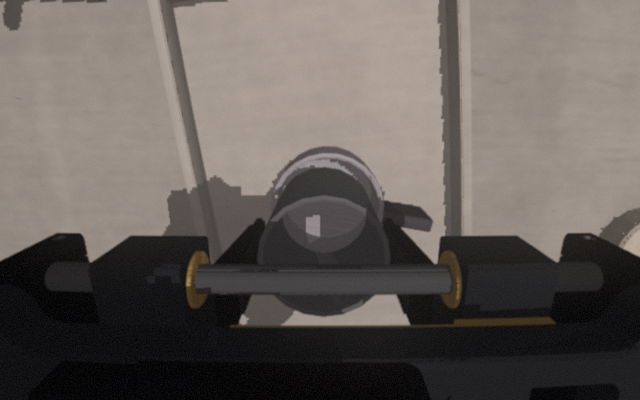

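```bash
python3 -m crank '[[1.8,5,0,0,0,0],[1.8,12,0,0,0,0],[1.8,18,0,0,0,0]]'; python3 -m crank '[[0,6,0,0,0,0],[0,12,0,0,0,0],[0,18,0,0,0,0],[0,20,0,0,0,0]]'
```

```text
t: 12.0
eef_pos: [471.2, -289.9, 75.3]
tcp_rot: [-1.569, -0.0, -1.572]
ft_force: [1.0, 0.2, -1.3]
opening: 0.681
t: 12.4
eef_pos: [471.0, -289.7, 54.5]
tcp_rot: [-1.57, 0.001, -1.572]
ft_force: [0.2, -0.1, -0.5]
opening: 0.677
```

```bash
python3 -m crank '[[0,2,0,0,0,0],[0,4,0,0,0,0],[0,4.5,0,0,0,0]]';python3 -m crank '[[0,0,0,0,0,0],[0,0,0,0,0,0]]' 0.78; python3 -m crank '[[0,-40,0,0,0,0],[0,-90,0,0,0,0],[0,-140,0,0,0,0],[0,-180,0,0,0,0],[0,-180,0,0,0,0]]' 1;  python3 - <<'E'
from fit import *
c,p,d,X=grab('wrist','w9')
m=(abs(X[...,0]-471)<50)&(abs(X[...,1]+289)<50)&(X[...,2]>65)&(X[...,2]<90); P=X[m]; print(len(P),np.median(P,0)); cc,r=circ(P[:,:2]);print('c1',cc,r)
m=(abs(X[...,0]-471)<60)&(abs(X[...,1]+289)<60)&(abs(X[...,2]-42)<4);P=X[m]
g=np.array([471,-289.])
for k in range(4):
    b=P[abs(np.linalg.norm(P[:,:2]-g,axis=1)-38)<(10 if k<2 else 4)]; g,r=circ(b[:,:2])
print('pot',g,r,len(b))
R,l=rackR(); show([560,60,230],R)
E
```

```text
t: 12.7
eef_pos: [471.0, -289.7, 49.9]
tcp_rot: [-1.57, 0.001, -1.572]
ft_force: [0.7, 0.1, -0.6]
opening: 0.684
t: 12.9
eef_pos: [471.1, -289.8, 50.0]
tcp_rot: [-1.57, 0.0, -1.572]
ft_force: [0.2, -0.1, -0.0]
opening: 0.767
t: 13.4
eef_pos: [472.3, -290.9, 235.6]
tcp_rot: [-1.562, -0.005, -1.571]
ft_force: [-0.8, -0.2, -0.6]
opening: 0.993
738 [ 465.35 -288.1    75.08]
c1 [ 472.33 -288.66] 30.065008799887774
pot [ 471.1  -288.83] 38.12973568376598 526
shift [-350.4    2.1   88.2] turn [29.47  3.97 -0.9 ]
```

View pics/w9.png

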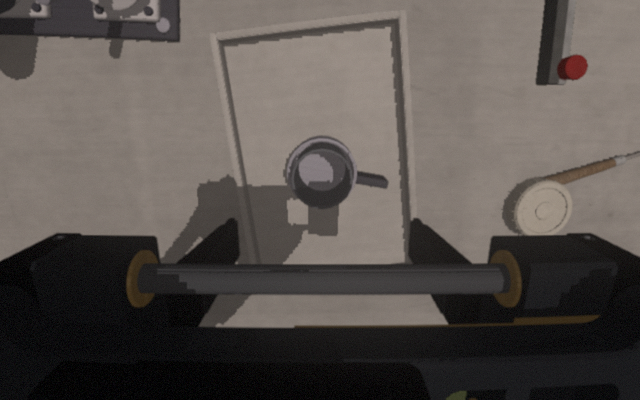

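```bash
python3 -m crank '[[-70,0,18,6,0.8,0],[-140,0,36,12,1.6,0],[-210,0,54,18,2.4,-0.5],[-280,0,72,24,3.2,-0.9],[-350,2,88,29.5,4,-0.9]]'
python3 - <<'E'
from fit import *
X=np.load('w4.npy'); g=cv2.imread('pics/w4.png').max(2)
P,t,ex,ez,l=rod_collar(X,g,58,26,100)
T=P[t>-196]; u,v=T@ex,T@ez; cc,r=circ(np.c_[u,v]); print(cc,r,u.min(),u.max(),v.min(),v.max())
R,l=rackR(); show([560,60,230],R)
E
```

```text
t: 13.95
eef_pos: [532.7, -46.2, 230.7]
tcp_rot: [-1.048, 0.001, -1.644]
ft_force: [1.7, 0.4, -0.5]
opening: 1.003
[(-296, 10), (-294, 21), (-292, 55), (-290, 29), (-288, 26), (-286, 35), (-284, 32), (-282, 40), (-280, 34), (-278, 38), (-276, 46), (-274, 47), (-272, 30), (-270, 50), (-268, 42), (-266, 52), (-264, 42), (-262, 45), (-260, 54), (-258, 53), (-256, 49), (-254, 56), (-252, 52), (-250, 53), (-248, 45), (-246, 63), (-244, 59), (-242, 61), (-240, 59), (-238, 75), (-236, 78), (-234, 69), (-232, 72), (-230, 78), (-228, 89), (-226, 91), (-224, 83), (-222, 95), (-220, 90), (-218, 120), (-216, 93), (-214, 115), (-212, 113), (-210, 110), (-208, 111), (-206, 132), (-204, 118), (-202, 124), (-200, 146), (-198, 177), (-196, 265), (-194, 136), (-192, 496), (-190, 140)]
[-103.42  603.57] 23.243844656491227 -130.14463910057637 -78.21744388017191 578.5501649453479 629.9896800207027
shift [-107.9   10.5   16.5] turn [-0.19 -0.13  0.02]
```

Run:
```python
from fit import *
R,l=rackR(); ex,ez=R[:,0],R[:,2]
top=-104.2*ex+604.2*ez-190.6*l; print(top); show(top+50*l,R)
```

```text
[624.87  60.02 134.81]
shift [-112.6   75.2   25.1] turn [-0.19 -0.13  0.02]
```

```bash
python3 -m crank '[[-45,0,25,0,0,0],[-90,0,25,0,0,0],[-112.6,30,25,0,0,0],[-112.6,70,25,0,0,0],[-112.6,75,25,0,0,0]]'
python3 - <<'E'
from fit import *
c,p,d,X=grab('wrist','w10'); g=p.max(2)
P,t,ex,ez,l=rod_collar(X,g,58,26,100)
T=P[(t>-197)&(t<-186)]; u,v=T@ex,T@ez; cc,r=circ(np.c_[u,v]); print(cc,r,u.min(),u.max(),v.min(),v.max())
R,l=rackR(); show(cc[0]*ex+cc[1]*ez-190.6*l-26*l,R)
E
```

```text
t: 14.45
eef_pos: [599.1, 62.9, 173.4]
tcp_rot: [-1.055, 0.0, -1.642]
ft_force: [-0.6, -0.3, -0.5]
opening: 0.999
[(-294, 16), (-292, 123), (-290, 42), (-288, 18), (-286, 16), (-284, 33), (-282, 39), (-280, 47), (-278, 44), (-276, 50), (-274, 36), (-272, 57), (-270, 43), (-268, 49), (-266, 50), (-264, 56), (-262, 48), (-260, 53), (-258, 57), (-256, 57), (-254, 58), (-252, 51), (-250, 70), (-248, 55), (-246, 65), (-244, 73), (-242, 56), (-240, 72), (-238, 68), (-236, 72), (-234, 64), (-232, 76), (-230, 80), (-228, 76), (-226, 85), (-224, 75), (-222, 78), (-220, 91), (-218, 93), (-216, 89), (-214, 84), (-212, 91), (-210, 112), (-208, 90), (-206, 101), (-204, 95), (-202, 113), (-200, 135), (-198, 208), (-196, 307), (-194, 137), (-192, 757), (-190, 163), (-146, 7), (-144, 38), (-142, 45), (-140, 46), (-138, 42), (-136, 54), (-134, 41), (-132, 53), (-130, 53), (-128, 47), (-126, 47), (-124, 66)]
[-104.43  604.06] 22.847472841439608 -129.90393937454638 -79.22485710995358 578.8188124894978 630.7470585104699
shift [-0.1 73.5  2.8] turn [ 0.17 -0.08  0.03]
```

View pics/w10.png

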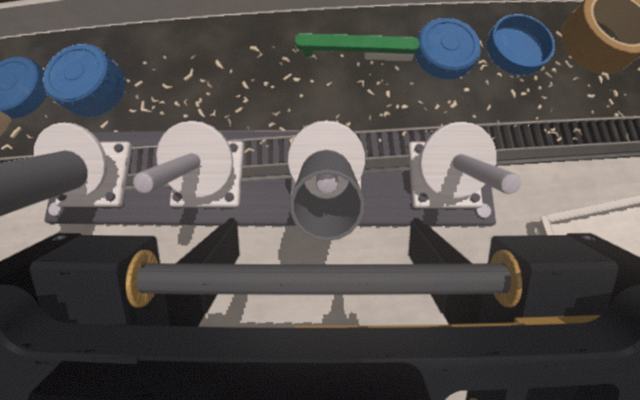

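```bash
python3 -m crank '[[0,30,2,0.1,0,0],[0,55,2.8,0.1,0,0],[0,71.5,2.8,0.1,0,0],[0,71.5,2.8,0.1,0,0]]'; python3 -m crank '[[0,0,0,0,0,0],[0,0,0,0,0,0],[0,0,0,0,0,0],[0,0,0,0,0,0],[0,0,0,0,0,0]]' 0;python3 -m crank '[[0,0,0,0,0,0],[0,0,0,0,0,0],[0,0,0,0,0,0]]'
```

```text
t: 14.9
eef_pos: [636.1, 58.1, 112.8]
tcp_rot: [-1.055, -0.0, -1.645]
ft_force: [0.6, -0.7, -0.5]
opening: 1.0
t: 15.4
eef_pos: [636.2, 58.2, 113.4]
tcp_rot: [-1.054, -0.0, -1.645]
ft_force: [0.8, -0.1, 0.3]
opening: 0.637
t: 15.7
eef_pos: [636.1, 58.2, 113.5]
tcp_rot: [-1.054, -0.0, -1.645]
ft_force: [-1.0, -0.4, 2.2]
opening: 0.547
```

```bash
python3 -m crank '[[0,-10,3,0,0,0],[0,-35,6,0,0,0],[0,-65,6,0,0,0],[0,-95,6,0,0,0],[0,-125,6,0,0,0]]'
python3 - <<'E'
from fit import *
c,p,d,X=grab('wrist','w11')
pot('top','t3',np.array([470.,-289.5]))
show([471,-190,210],DOWN)
E
```

```text
t: 16.2
eef_pos: [578.9, 62.5, 225.8]
tcp_rot: [-1.055, -0.0, -1.645]
ft_force: [0.4, -0.1, -0.9]
opening: 0.546
top pot [ 471.17 -291.61] 37.83175530536111 63 104
shift [260.  -28.8 -86.7] turn [-29.86  -4.13   1.09]
```

View pics/w11.png

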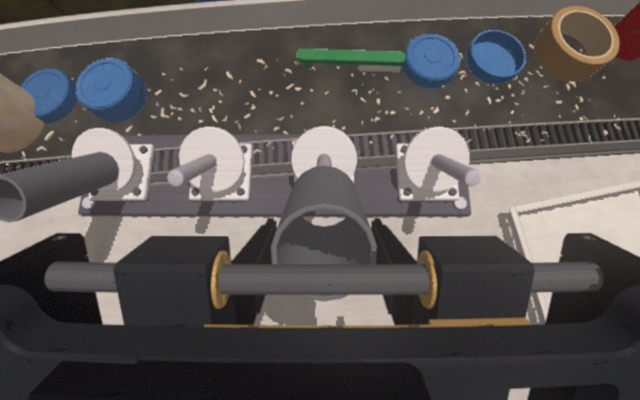

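```bash
python3 -m crank '[[45,-20,-40,-6,-1,0],[95,-40,-60,-14,-2,0.5],[145,-40,-90,-22,-3,1],[195,-40,-95,-29.9,-4.1,1],[250,-35,-90,-29.9,-4.1,1]]'; python3 -m crank '[[10,0,0,0,0,0],[10,0,0,0,0,0]]'
python3 - <<'E'
from fit import *
s=env.state();c,p,d,X=grab('wrist','w12')
e=s['eef_pos']
m=(abs(X[...,0]-e[0])<40)&(abs(X[...,1]-e[1])<40)&(abs(X[...,2]-e[2]-24)<8)
P=X[m]; print(e,s['tcp_rot'],len(P),P.min(0),P.max(0),np.median(P,0))
for k in range(3):
  cc,r=circ(P[:,:2]); q=abs(np.linalg.norm(P[:,:2]-cc,axis=1)-r); P=P[q<max(2.5,1.5*np.median(q))]
print('collar',cc,r,len(P))
for z,R0 in ((42,38),(76,30.5)):
    m=(X[...,1]<-235)&(X[...,1]>-345)&(abs(X[...,0]-471)<60)&(abs(X[...,2]-z)<4); P=X[m]
    g=np.array([471,-289.])
    for k in range(4):
        b=P[abs(np.linalg.norm(P[:,:2]-g,axis=1)-R0)<(12 if k<2 else 4)]; g,r=circ(b[:,:2])
    print(z,g,r,len(b),np.median(b[:,2]))
E
```

```text
t: 16.8
eef_pos: [467.9, -151.3, 214.3]
tcp_rot: [-1.577, -0.001, -1.571]
ft_force: [1.4, -0.5, -0.6]
opening: 0.548
t: 17.0
eef_pos: [467.8, -163.0, 212.9]
tcp_rot: [-1.578, -0.0, -1.574]
ft_force: [0.3, 0.6, -1.3]
opening: 0.547
[ 467.82 -163.01  212.87] [-1.58 -0.   -1.57] 2425 [ 443.21 -196.6   228.89] [ 495.51 -127.18  244.86] [ 479.55 -161.62  236.68]
collar [ 469.53 -161.78] 25.15353724497406 1567
42 [ 471.59 -288.  ] 37.50466762904101 549 41.35694846467993
76 [ 471.82 -287.95] 30.125740646491757 730 75.30802340459059
```

View pics/w12.png

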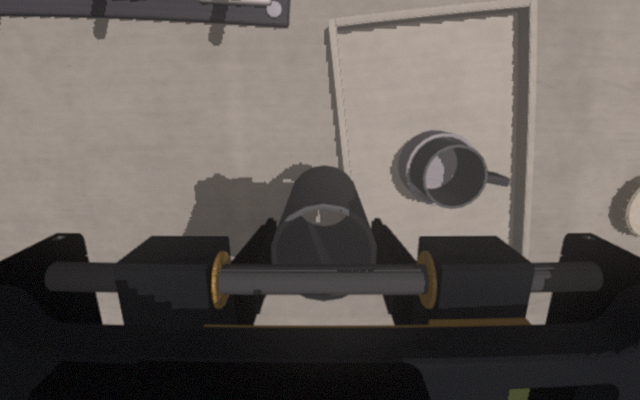

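```bash
python3 -m crank '[[45,0,1,0.3,0,0.1],[90,0,2,0.3,0,0.1],[120,0,2.2,0.3,0,0.1],[126.5,0,2.2,0.3,0,0.1],[126.5,0,2.2,0.3,0,0.1]]'
python3 - <<'E'
from fit import *
show([470,-289.6,162],DOWN)
E
```

```text
t: 17.55
eef_pos: [469.9, -287.3, 212.7]
tcp_rot: [-1.573, 0.002, -1.573]
ft_force: [-0.3, 0.7, -1.5]
opening: 0.548
shift [ 2.5 50.7  0.2] turn [ 0.14 -0.11 -0.14]
```

```bash
python3 -m crank '[[2,25,0.2,0,0,0],[2.5,48,0.2,0.1,0,0],[2.5,52,0.2,0.1,0,0],[2.5,52,0.2,0.1,0,0]]'
python3 - <<'E'
from fit import *
show([470,-289.6,82],DOWN)
c,p,d,X=grab('wrist','w13')
E
```

```text
t: 17.95
eef_pos: [470.2, -288.1, 160.7]
tcp_rot: [-1.572, 0.003, -1.571]
ft_force: [-0.4, -0.7, 0.3]
opening: 0.545
shift [ 1.8 78.7 -0.1] turn [ 0.08 -0.02 -0.19]
```

View pics/w13.png

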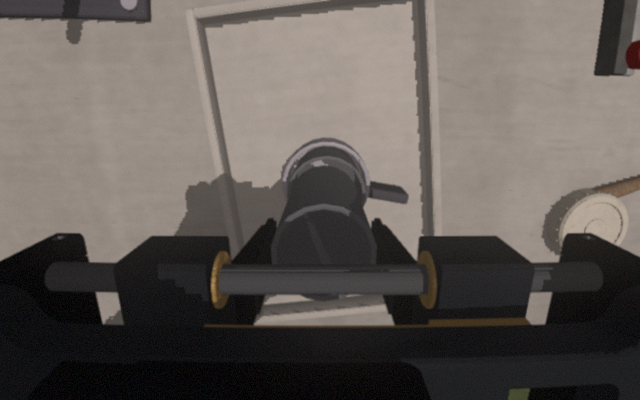

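Roughly centred: collar2's lower part around x≈325 sits inside collar1's and the pot's rim at x≈326. Continue down slowly, adding the 1.8 mm.

```bash
python3 -m crank '[[1.5,4,0,0.1,0,0],[1.8,9,0,0.1,0,0],[1.8,15,0,0.1,0,0],[1.8,20,0,0.1,0,0]]'; python3 -m crank '[[0,10,0,0,0,0],[0,22,0,0,0,0],[0,34,0,0,0,0],[0,46,0,0,0,0],[0,50,0,0,0,0]]'
```

```text
t: 18.4
eef_pos: [470.4, -290.4, 141.0]
tcp_rot: [-1.569, 0.002, -1.572]
ft_force: [-0.1, 0.0, -1.4]
opening: 0.55
t: 18.9
eef_pos: [470.0, -289.9, 89.3]
tcp_rot: [-1.571, 0.004, -1.572]
ft_force: [0.4, 0.7, -0.3]
opening: 0.547
```

```bash
python3 -m crank '[[0,3,0,0,0,0],[0,6,0,0,0,0],[0,6.8,0,0,0,0],[0,6.8,0,0,0,0]]';python3 -m crank '[[0,0,0,0,0,0],[0,0,0,0,0,0]]' 0.68; python3 -m crank '[[0,-40,0,0,0,0],[0,-90,0,0,0,0],[0,-140,0,0,0,0],[0,-170,0,0,0,0],[0,-170,0,0,0,0]]' 1;  python3 - <<'E'
from fit import *
c,p,d,X=grab('wrist','w14')
for z,R0 in ((42,38),(76,30.5),(106,24.5)):
    m=(X[...,1]<-235)&(X[...,1]>-345)&(abs(X[...,0]-471)<60)&(abs(X[...,2]-z)<4); P=X[m]
    g=np.array([471,-289.])
    for k in range(4):
        b=P[abs(np.linalg.norm(P[:,:2]-g,axis=1)-R0)<(8 if k<2 else 4)]; g,r=circ(b[:,:2])
    print(z,g,r,len(b),np.median(b[:,2]))
R,l=rackR(); show([540,60,250],R)
E
```

```text
t: 19.3
eef_pos: [470.1, -289.9, 82.6]
tcp_rot: [-1.571, 0.004, -1.572]
ft_force: [-0.5, -0.4, -1.5]
opening: 0.55
t: 19.5
eef_pos: [470.2, -290.1, 83.0]
tcp_rot: [-1.57, 0.003, -1.572]
ft_force: [0.7, -0.2, 0.4]
opening: 0.648
t: 20.0
eef_pos: [471.2, -291.4, 257.6]
tcp_rot: [-1.564, -0.002, -1.572]
ft_force: [-0.2, -0.3, -0.8]
opening: 0.991
42 [ 471.16 -288.77] 38.10606644764582 489 41.281423333360465
76 [ 471.8 -288.6] 30.322125193047825 320 75.46862090566995
106 [ 472.4  -288.72] 24.171067620280333 488 105.26984011819644
shift [-350.9    5.4   69.2] turn [29.57  3.93 -1.08]
```

View pics/w14.png

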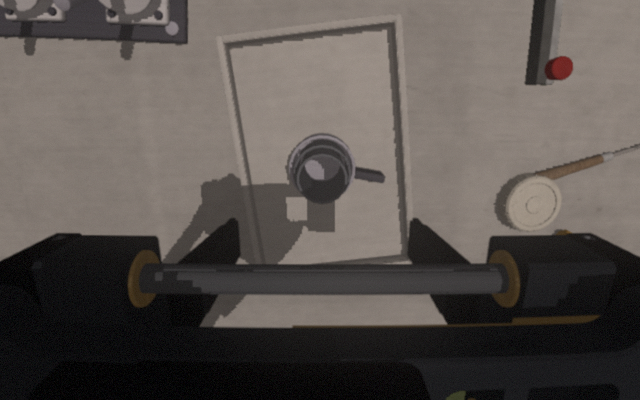

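```bash
python3 -m crank '[[-70,0,15,6,0.8,0],[-140,0,30,12,1.6,0],[-210,0,45,18,2.4,-0.5],[-280,0,60,24,3.2,-0.9],[-350,5,69,29.5,4,-1]]'
python3 - <<'E'
from fit import *
R,l=rackR(); ex,ez=R[:,0],R[:,2]
top=-364.4*ex+610.3*ez-160.7*l; print(top); show(top+60*l,R)
E
```

```text
t: 20.55
eef_pos: [520.6, -44.4, 253.0]
tcp_rot: [-1.049, 0.002, -1.644]
ft_force: [1.5, 0.6, 0.3]
opening: 0.998
[633.79 320.25 163.79]
shift [-371.8   61.    29.8] turn [-0.12 -0.2  -0.05]
```

```bash
python3 -m crank '[[-50,0,5,0,0,0],[-100,0,10,0,0,0],[-150,0,15,0,0,0],[-200,0,20,0,0,0],[-250,0,30,0,0,0]]'; python3 -m crank '[[-50,0,0,0,0,0],[-100,10,0,0,0,0],[-122,20,0,0,0,0],[-122,30,0,0,0,0],[-122,30,0,0,0,0]]'
python3 - <<'E'
from fit import *
c,p,d,X=grab('wrist','w15'); g=p.max(2)
P,t,ex,ez,l=rod_collar(X,g,318,26,100)
T=P[(t>-170)&(t<-153)]; u,v=T@ex,T@ez; cc,r=circ(np.c_[u,v]); print(len(T),cc,r,u.min(),u.max(),v.min(),v.max())
R,l=rackR(); show(cc[0]*ex+cc[1]*ez-160.7*l-24*l,R)
E
```

```text
t: 21.05
eef_pos: [559.1, 182.1, 265.2]
tcp_rot: [-1.05, 0.002, -1.644]
ft_force: [0.6, -0.6, -0.6]
opening: 1.001
t: 21.55
eef_pos: [582.3, 302.3, 236.4]
tcp_rot: [-1.054, -0.001, -1.644]
ft_force: [-0.3, 0.5, 0.3]
opening: 0.998
[(-296, 1), (-294, 11), (-292, 32), (-290, 13), (-288, 7), (-286, 6), (-284, 11), (-282, 10), (-280, 17), (-278, 8), (-276, 15), (-274, 13), (-272, 18), (-270, 14), (-268, 21), (-266, 15), (-264, 19), (-262, 23), (-260, 18), (-258, 17), (-256, 22), (-254, 24), (-252, 23), (-250, 12), (-248, 28), (-246, 24), (-244, 21), (-242, 22), (-240, 21), (-238, 30), (-236, 21), (-234, 28), (-232, 27), (-230, 29), (-228, 22), (-226, 28), (-224, 32), (-222, 31), (-220, 25), (-218, 30), (-216, 31), (-214, 30), (-212, 37), (-210, 22), (-208, 42), (-206, 38), (-204, 35), (-202, 35), (-200, 37), (-198, 107), (-196, 81), (-194, 45), (-192, 38), (-190, 39), (-188, 32), (-186, 51), (-184, 42), (-182, 42), (-180, 50), (-178, 39), (-176, 55), (-174, 47), (-172, 42), (-170, 53), (-168, 52), (-166, 55), (-164, 86), (-162, 435), (-160, 40)]
721 [-364.25  611.97] 18.195191227586356 -384.15406815394977 -344.4701594475145 591.5963318990883 631.4454481035807
shift [-22.2 112.8   8.5] turn [ 0.13 -0.14  0.08]
```

View pics/w15.png

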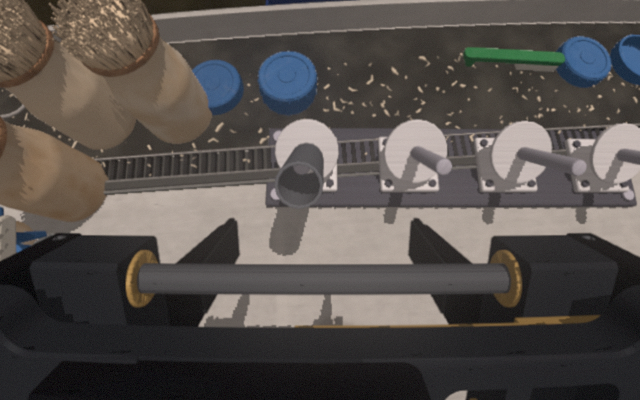

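```bash
python3 -m crank '[[-22,10,8.5,0.1,0,0],[-22,45,8.5,0.1,-0.1,0],[-22,80,8.5,0.1,-0.1,0],[-22,105,8.5,0.1,-0.1,0],[-22,112.8,8.5,0.1,-0.1,0]]'; python3 -m crank '[[0,0,0,0,0,0],[0,0,0,0,0,0],[0,0,0,0,0,0],[0,0,0,0,0,0],[0,0,0,0,0,0]]' 0.3;python3 - <<'E'
from fit import *
R,l=rackR();ex,ez=R[:,0],R[:,2];show(-364.25*ex+611.97*ez-160.7*l-24*l,R)
E
```

```text
t: 22.1
eef_pos: [647.3, 316.7, 141.5]
tcp_rot: [-1.054, -0.003, -1.645]
ft_force: [-0.8, -0.4, 1.1]
opening: 1.001
t: 22.6
eef_pos: [647.2, 317.0, 142.5]
tcp_rot: [-1.053, -0.002, -1.645]
ft_force: [0.5, 0.1, 0.1]
opening: 0.634
shift [-2.2 -1.3  0.4] turn [ 0.14 -0.11  0.19]
```

```bash
python3 -m crank '[[-2.2,0,0.4,0.1,0,0],[-2.2,0,0.4,0.1,0,0],[-2.2,0,0.4,0.1,0,0],[-2.2,0,0.4,0.1,0,0],[-2.2,0,0.4,0.1,0,0]]' 0; python3 -m crank '[[0,0,0,0,0,0],[0,0,0,0,0,0],[0,0,0,0,0,0]]'; python3 -m crank '[[0,-10,3,0,0,0],[0,-35,4,0,0,0],[0,-65,4,0,0,0],[0,-95,4,0,0,0],[0,-125,4,0,0,0]]'
python3 - <<'E'
from fit import *
c,p,d,X=grab('wrist','w16')
pot('top','t4',np.array([470.,-289.5]))
show([471,-160,250],DOWN)
E
```

```text
t: 23.1
eef_pos: [647.7, 319.2, 142.8]
tcp_rot: [-1.051, -0.002, -1.645]
ft_force: [-2.1, -0.1, 2.7]
opening: 0.421
t: 23.4
eef_pos: [647.7, 319.2, 142.8]
tcp_rot: [-1.051, -0.002, -1.645]
ft_force: [-1.9, 0.1, 2.5]
opening: 0.421
t: 23.9
eef_pos: [588.4, 323.7, 254.7]
tcp_rot: [-1.052, -0.002, -1.645]
ft_force: [-1.1, -0.3, -0.9]
opening: 0.422
top pot [ 470.82 -291.49] 37.86645082841708 70 115
shift [491.9 -35.  -74.6] turn [-30.01  -4.11   1.01]
```

View pics/w16.png

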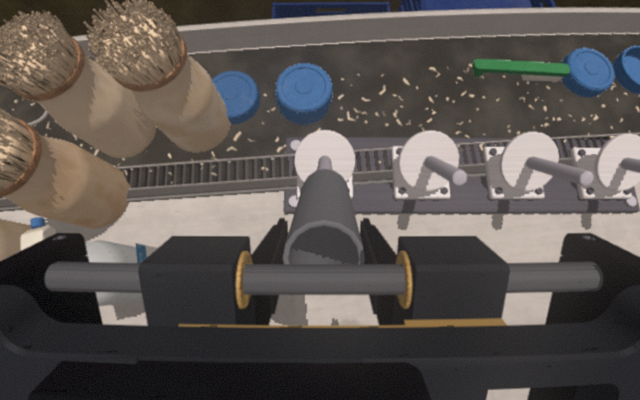

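View pics/t4.png

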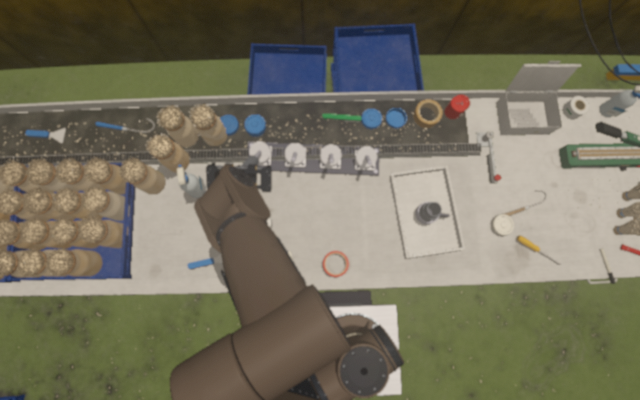

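```bash
python3 -m crank '[[45,-20,-40,-6,-1,0],[95,-40,-60,-14,-2,0.5],[145,-40,-80,-22,-3,1],[195,-38,-80,-30,-4.1,1],[250,-38,-80,-30,-4.1,1]]'
python3 - <<'E'
from fit import *
show([471,-160,240],DOWN)
E
```

```text
t: 24.5
eef_pos: [486.1, 107.1, 250.1]
tcp_rot: [-1.575, 0.001, -1.571]
ft_force: [0.9, -0.7, -0.7]
opening: 0.422
shift [267.1   9.9 -15.1] turn [ 0.26  0.01 -0.06]
```

```bash
python3 -m crank '[[50,0,-5,0.2,0,0],[100,0,-8,0.2,0,0],[150,0,-10,0.2,0,0],[200,5,-15,0.2,0,0],[245,5,-15,0.2,0,0]]';  python3 -m crank '[[10,0,0,0,0,0],[18,0,0,0,0,0],[18,0,0,0,0,0]]'
python3 - <<'E'
from fit import *
s=env.state();c,p,d,X=grab('wrist','w17')
e=s['eef_pos']
m=(abs(X[...,0]-e[0])<30)&(abs(X[...,1]-e[1])<30)&(abs(X[...,2]-e[2]-24)<6)
P=X[m]; print(e,s['tcp_rot'],len(P),P.min(0),P.max(0),np.median(P,0))
for k in range(3):
  cc,r=circ(P[:,:2]); q=abs(np.linalg.norm(P[:,:2]-cc,axis=1)-r); P=P[q<max(2.5,1.5*np.median(q))]
print('collar',cc,r,len(P))
for z,R0 in ((42,38),(76,30.5),(106,24.5)):
    m=(X[...,1]<-235)&(X[...,1]>-345)&(abs(X[...,0]-471)<60)&(abs(X[...,2]-z)<4); P=X[m]
    g=np.array([471,-289.])
    for k in range(4):
        b=P[abs(np.linalg.norm(P[:,:2]-g,axis=1)-R0)<(12 if k<2 else 4)]; g,r=circ(b[:,:2])
    print(z,g,r,len(b),np.median(b[:,2]))
E
```

```text
t: 25.0
eef_pos: [470.1, -140.1, 244.1]
tcp_rot: [-1.573, 0.002, -1.571]
ft_force: [0.6, -0.7, -0.5]
opening: 0.418
t: 25.3
eef_pos: [470.1, -158.3, 243.6]
tcp_rot: [-1.574, 0.002, -1.572]
ft_force: [-0.0, 0.1, -0.7]
opening: 0.42
[ 470.09 -158.27  243.62] [-1.57  0.   -1.57] 1590 [ 464.06 -185.48  261.64] [ 489.76 -128.72  273.59] [ 481.68 -157.34  268.15]
collar [ 470.44 -157.1 ] 18.64911937485012 1075
42 [ 471.55 -288.14] 37.5046783260813 469 41.28276936670039
76 [ 471.88 -287.98] 30.007696227787843 345 75.41941861335283
106 [ 472.19 -287.84] 24.12312216739522 588 105.30586130544995
```

View pics/w17.png

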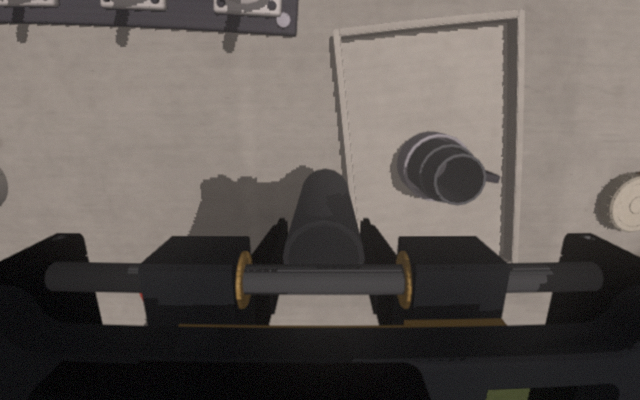

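```bash
python3 -m crank '[[45,0,1,0.2,0,0],[90,0,1,0.2,0,0],[120,0,1.2,0.2,0,0],[131,0,1.2,0.2,0,0],[131,0,1.2,0.2,0,0]]'
python3 - <<'E'
from fit import *
show([471.2,-289.6,220],DOWN)
E
```

```text
t: 25.85
eef_pos: [471.5, -288.1, 243.2]
tcp_rot: [-1.57, 0.003, -1.571]
ft_force: [0.6, 1.1, -0.5]
opening: 0.418
shift [ 1.5 23.2 -0.3] turn [-0.03 -0.03 -0.15]
```

```bash
python3 -m crank '[[1.5,12,-0.3,0,0,0],[1.7,23,-0.3,0,0,0],[1.7,23,-0.3,0,0,0]]'
python3 - <<'E'
from fit import *
show([471.2,-289.6,112],DOWN)
c,p,d,X=grab('wrist','w18')
E
```

```text
t: 26.15
eef_pos: [470.8, -288.1, 218.3]
tcp_rot: [-1.573, 0.005, -1.57]
ft_force: [-0.5, 0.5, -1.7]
opening: 0.42
shift [  2.  106.3   0.7] turn [ 0.12  0.05 -0.27]
```

View pics/w18.png

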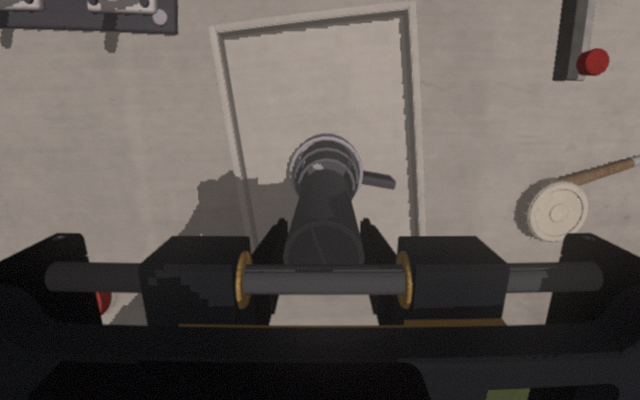

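```bash
python3 -m crank '[[1.8,3,0.7,0.1,0,-0.2],[2,7,0.7,0.1,0,-0.2],[2,12,0.7,0.1,0,-0.2],[2,17,0.7,0.1,0,-0.2]]'; python3 -m crank '[[0,10,0,0,0,0],[0,22,0,0,0,0],[0,34,0,0,0,0],[0,46,0,0,0,0],[0,50,0,0,0,0]]'
```

```text
t: 26.6
eef_pos: [471.7, -290.5, 201.8]
tcp_rot: [-1.57, 0.001, -1.57]
ft_force: [-0.8, -0.2, -1.5]
opening: 0.421
t: 27.1
eef_pos: [471.3, -290.2, 150.1]
tcp_rot: [-1.572, 0.002, -1.57]
ft_force: [-0.4, 0.8, -0.2]
opening: 0.418
```

```bash
python3 -m crank '[[0,10,0,0,0,0],[0,20,0,0,0,0],[0,28,0,0,0,0],[0,32,0,0,0,0]]'; python3 -m crank '[[0,2,0,0,0,0],[0,4.5,0,0,0,0],[0,5.5,0,0,0,0],[0,5.5,0,0,0,0]]'
```

```text
t: 27.5
eef_pos: [471.1, -290.0, 117.1]
tcp_rot: [-1.573, 0.002, -1.57]
ft_force: [-0.3, 0.9, -0.6]
opening: 0.419
t: 27.9
eef_pos: [471.1, -290.0, 111.7]
tcp_rot: [-1.572, 0.002, -1.57]
ft_force: [0.2, -0.3, -0.4]
opening: 0.42
```

```bash
python3 -m crank '[[0,0,0,0,0,0],[0,0,0,0,0,0]]' 0.56; python3 -m crank '[[0,-40,0,0,0,0],[0,-90,0,0,0,0],[0,-140,0,0,0,0],[0,-140,0,0,0,0]]' 1;  python3 - <<'E'
from fit import *
c,p,d,X=grab('wrist','w19')
for z,R0 in ((42,38),(76,30.5),(106,24.5),(136,18.5)):
    m=(X[...,1]<-235)&(X[...,1]>-345)&(abs(X[...,0]-471)<60)&(abs(X[...,2]-z)<4); P=X[m]
    g=np.array([471,-289.])
    for k in range(4):
        b=P[abs(np.linalg.norm(P[:,:2]-g,axis=1)-R0)<(8 if k<2 else 4)]; g,r=circ(b[:,:2])
    pl=np.linalg.lstsq(np.c_[b[:,:2]-g,np.ones(len(b))],b[:,2],rcond=None)[0][:2]
    print(z,g,r,len(b),np.median(b[:,2]),pl)
E
```

```text
t: 28.1
eef_pos: [471.2, -290.1, 112.0]
tcp_rot: [-1.572, 0.002, -1.57]
ft_force: [-0.6, -0.1, 0.3]
opening: 0.526
t: 28.5
eef_pos: [473.1, -291.6, 258.5]
tcp_rot: [-1.563, -0.005, -1.57]
ft_force: [0.3, -0.7, -1.1]
opening: 0.84
42 [ 471.09 -288.77] 38.11341925747001 472 41.239068617615544 [0. 0.]
76 [ 471.81 -288.69] 30.305218729653916 317 75.3399050965811 [-0.01 -0.  ]
106 [ 472.26 -288.68] 24.351185954796627 307 105.33203947367241 [-0.01  0.  ]
136 [ 471.36 -289.74] 18.22573926141702 435 135.32906383546606 [0.   0.01]
```

View pics/w19.png

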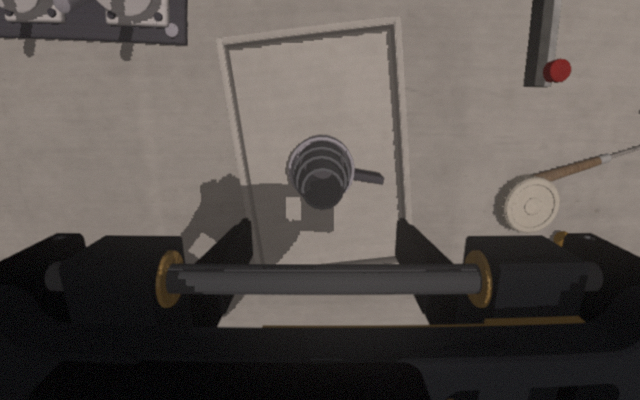

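```bash
python3 -m crank '[[0,0,-40,0,0,0],[0,-20,-80,0,0,0],[0,-20,-80,0,0,0]]'
python3 - <<'E'
from fit import *
c,p,d,X=grab('scene'); c2,p2,d2,X2=grab('top')
cv2.imwrite('pics/fin.png',np.vstack([cv2.resize(p[130:290,130:450],None,fx=1.8,fy=1.8),cv2.resize(p2[130:290,170:490],None,fx=1.8,fy=1.8)]))
E
```

```text
t: 28.85
eef_pos: [389.3, -290.6, 275.5]
tcp_rot: [-1.567, -0.002, -1.572]
ft_force: [-0.0, -0.4, -0.3]
opening: 0.998
```

View pics/fin.png

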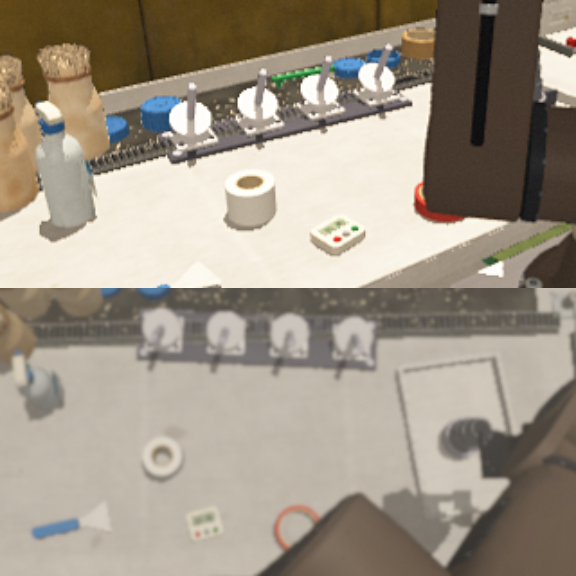

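```bash
python3 -c "
from cell import job; print(job.job_done())"
```

```text
the job is handed in; nothing more can be done
None
```

The job is handed in at about 29 s on the robot's clock. The pot stands upright in the tray, and the three collars on the rack (1, 2 and 3; collar4 was absent) were slid off their pegs and nested in it.

- **Nest:** In the last wrist check the pot centre was at about (471, -289) mm, near the tray's centre. The collar tops were at z ≈ 75, 105 and 135 mm. That is about 0.7 mm below the expected 76, 106 and 136, and the pot's rim read low by about the same, so all three stand on the pot's floor.
- **Alignment:** The axes are within 1.5 mm of each other and of the pot, with no tilt above about 0.01 rad.
- **Robot and bench:** The gripper is open and clear of everything. The scene and top pictures show all four pegs empty, and the label roll, timer and spray bottle look unmoved. I judged the bystanders by eye and did not measure them.
- **Pot knock:** I saw no knock of the pot during the run.
- **Disagreements:** The top camera read the pot up to 3 mm off the wrist camera, in line with its offset before the pot was moved, so I used the wrist values. One scene-camera measurement of the pot failed because the arm hid it.

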